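# Clear the tape winder and hold its support arm open

### The job

The bench tape winder has finished a roll and its supply reel has run out. Slide the finished brown tape roll up off its spindle and lay it flat in the dark brown tray without dropping it; then pull the red latch of the supply spindle's support arm sideways, right out against its spring while the arm is still down, and lift the arm off the ball on top of the spindle. Finish while holding the arm still with its eye a good 10 cm above the ball, so that a colleague can change the reel, and leave the empty core on its spindle and the dispenser, ink bottle and order books alone.

Things in the scene. Friction and masses are not known exactly. Their poses are not given: they have to be found in the camera images.
- winder: Bench tape winder, fixed: blue-grey deck 230 x 345 mm, top 50 mm above the table. Origin on the table; x to its rear (away from the robot), y to its left, z up. Two upright spindles on turntables (tops 56 mm above the table): take-up at (-40,-95) mm, supply at (-40,+95) mm. Behind the take-up, front face 63 mm from its axis, a counter box 85 mm high
- spindle_tip (a point): Tapered tip of the take-up spindle, on its axis, 101 mm above the table. The spindle is 22 mm thick; its turntable has 48 mm radius
- tape_roll: Finished roll of brown paper tape, 64 mm across, paper 36 mm high, cardboard core 38 mm high, bore 27 mm, 60 to 130 g. Starts round the take-up spindle, standing on the turntable (underside 56 mm above the table); the spindle tip is 45 mm above its underside. Origin: centre of its underside, z along the bore
- tray: Dark brown shallow plastic tray, 210 mm (its x) by 140 mm (its y), rim 17 mm high, floor and walls 4 mm thick; loose (450 g) on the table, left or right of the winder. Origin: centre of its underside, z up
- support_arm: Aluminium arm, bar 26 x 10 mm, hinged at the winder's rear about winder y. Origin on the hinge, 122 mm above the table, 190 mm behind the supply spindle's axis; x points backwards, z up when down. Its front end is a steel ring, the eye, 42 mm across (113 to 128 mm above the table), round the ball. Lifting it at the tab takes about 3 N; swings up 1.2 rad at most and falls back when let go
- eye (a point): Centre of the eye; coincides with the ball's centre while the arm is down. At (-190, 0, 8) mm on the arm, from its hinge
- ball (a point): Centre of the 22 mm steel ball on top of the supply spindle, 130 mm above the table, fixed
- latch (a joint): Pull of the arm's spring latch, m: 0 = home, a fork catches under the ball and the arm cannot be lifted (2 mm play); 0.018 = fully out (stop), arm free. Slides along winder +y (left, away from the take-up spindle); the spring (2.5 N at 0, 7 N at 0.018) drives it home when let go. Keep it beyond 0.016 until the eye has risen 25 mm; then it may slip back
- latch_tab (a point): Grip point on the latch's upright red tab, 58 mm left (winder +y) of the ball, 150 mm above the table; moves with latch and arm, at (-190, 58, 28) mm from the hinge. Tab 8 mm thick along winder y, 28 mm along x, 112 to 164 mm above the table; 33 mm free between it and the eye above 126 mm. Pinched across its 8 mm from above it both pulls the latch and lifts the arm, turning between the fingers
- empty_core: Empty cardboard core, 50 mm across, 40 mm high, loose round the supply spindle's hub under the arm; it stays there. Origin at the centre of its underside
- dispenser: Black desk tape dispenser, 55 x 150 x 91 mm, behind the tray or the books; bystander. Origin at the centre of its underside
- ink_bottle: Small amber ink jar with black cap, 52 mm across, 70 mm high; bystander. Origin at the centre of its underside
- order_books: Two order books, green under red, 190 x 128 x 26 mm, on the other side of the winder from the tray; bystander. Origin at the centre of the underside
Things that resemble listed ones, but are neither listed nor needed, are in the scene too. Leave any turquoise look-alike of the tape_roll alone.

How it is judged:
By the outcome, as a careful person would: the job done as asked, in the order asked, and still so for the second after the job is handed in, while the arm keeps its last pose, push and grip.
It also fails if it takes over 64 s, if anything falls off the work surface, if the arm or the gripper's body presses on something with over 40 N, if the wrist force passes 120 N, or if a joint passes its speed limit or range.

### The arm

A 7-joint arm with a two-finger parallel gripper is mounted at the origin on the work surface. World frame = base frame: x ahead of the robot, y to its left, z up, the work surface at z = 0. Lengths are in m, angles in rad, forces in N, time in s.
With the tool pointing down it reaches from about 0.35 to 0.9 m from the base axis. Payload 19.9 kg.
Tool frame: the origin (TCP) lies between the finger pads; the fingertips stand 22 mm ahead of it and the grasp point (between the pads) lies 3 mm ahead of it; z points along the fingers, y is the line along which they close (so a half turn about z gives the same grasp; the last joint's range is limited). The gripper opens to 85 mm and grips with 20 to 120 N. Pads are 22 mm wide; open, the fingers measure 114 mm over their backs; the gripper's body (76 mm by 85 mm) begins 54 mm behind the grasp point. The pads swing forward as they close: fully open they stand 13 mm farther back than shut.
Start: joints at [-1.298, 0.417, -0.01, 1.614, 0.005, 1.111, -0.053], TCP at [0.193, 0.594, 0.253] pointing down, gripper open.
Joint ranges: [-2.81, 2.81], [-0.39, 2.02], [-1.27, 1.25], [0.06, 2.57], [-1.19, 4.33], [0.19, 2], [-2.82, 2.82]. Speed limits (rad/s): [1.89, 1.89, 2.39, 2.39, 3.01, 3.01, 3.01].

### API

Orientations are given as a unit quaternion [x, y, z, w].
In Python, from plant import monitor, vision, manip gives the robot as it stands.
- The arm moves only by the tool jog_arm, never from a script. Its argument "targets" is a list of rows, each a list of 3 entries, a list of its own where there are three numbers: the finger opening in cm, from 0 to 8.54, then the shift along the world's x, y, z in cm, then the turn about the world's z in degrees. A call has 1 to 12 rows; each row is the pose to reach, as a shift and turn from the pose commanded when the call began; what a row does not reach only later rows make up. A row lasts 1/10 s, in which the tool goes at most 50 mm and 8.59 degrees, less where a joint would pass 70% of its speed; a pose out of reach is approached as far as the arm can. A call with a gripper value outside its range is refused whole. The fingers move at their own pace and stop on an object; "squeeze" is the grip in N (left out, the last holds). Time passes only in rows, so rows that repeat a pose let the fingers close. It gives the time, the measured TCP pose, the force, the opening and the grip force at its end, in the units of the state.
- monitor.sense(): the state, without advancing time (a new reading comes with each control period).
- vision.read_camera(name): name is "scene" or "top" or "wrist"; returns (picture, depth): 400x640x3 uint8, red, green, blue; 400x640 float32, m along the optical axis (not along the pixel's ray), 0 where there is no reading.
- vision.camera_params(name): a dict with "K" (3x3 intrinsics, pixels), "view" (4x4, takes a point from world to camera coordinates); the wrist camera has in their place "T_tool_cam" (4x4, takes a point from camera to tool coordinates, whose origin is the TCP and whose axes are the flange's). Camera axes: x right, y up, looking along -z (the intrinsics and any distortion apply to the point x, -y, -z); pixel columns grow to the right and rows downward; lengths in m; the calibration is good to about 2 mm. A picture is of the moment at which its call begins: read the wrist's pose just before it. camera_params takes no time and is no camera call.
- manip.job_done(): hands the job in; it is judged then, once.
The state is a dict: "clock": time; "qpos": joint angles; "dq": joint speeds; "tau": joint torques, N m; "tcp_pos": TCP position; "orientation": TCP orientation; "contact_force": force on the tool from outside, world axes, zero at the start; "wrist_torque": the same for the moment, N m; "opening": finger opening in m; "finger_force": force on a finger pad.
Only numpy, scipy, OpenCV 4.12 (cv2) and the standard library are available. Lean on these libraries where they do the work, as an engineer would, in place of code of your own. Each camera call takes 0.05 s, during which the arm holds its last target. There are 200 camera calls.

## Working session

There is one attempt and no reset: what is moved stays moved. The work goes in short steps, Python scripts to look and compute and a tool call to move; the robot and the scene stay as the last step left them, time stands still between calls to the robot, and variables do not carry over. Pictures are saved under pics/ and viewed, at most 10 in all, crops included, and the job is handed in when it is done.

Besides the shell and the picture viewer there is one more tool, called after "Request:" as name([rows], argument=value, ...), one row to a line, values as JSON. jog_arm: Moves the arm, as the interface text tells. Its arguments: {"type":"object","properties":{"targets":{"type":"array","items":{"type":"array"}},"squeeze":{"type":"number"}},"required":["targets"]}

```bash
mkdir -p pics; cat > h.py <<'E'
import numpy as np, cv2
from plant import monitor, vision, manip
from scipy.spatial.transform import Rotation as R
def grab(name):
    s=monitor.sense(); p,d=vision.read_camera(name); c=vision.camera_params(name)
    K=np.array(c["K"])
    if "view" in c: T=np.linalg.inv(np.array(c["view"]))
    else:
        W=np.eye(4); W[:3,:3]=R.from_quat(s["orientation"]).as_matrix(); W[:3,3]=s["tcp_pos"]; T=W@np.array(c["T_tool_cam"])
    return p,d,K,T,c
def ray(K,T,u,v):
    u=np.atleast_1d(u);v=np.atleast_1d(v)
    d=np.stack([(u-K[0,2])/K[0,0],-(v-K[1,2])/K[1,1],-np.ones(len(u))],1)
    return T[:3,3],d@T[:3,:3].T
def onplane(K,T,u,v,z):
    o,d=ray(K,T,u,v); return o+d*((z-o[2])/d[:,2:3])
def cloud(d,K,T):
    v,u=np.mgrid[:d.shape[0],:d.shape[1]]
    o,r=ray(K,T,u.ravel(),v.ravel()); return (o+r*d.reshape(-1,1)).reshape(*d.shape,3)
def proj(K,T,P):
    q=np.linalg.inv(T)@np.append(P,1); return K[0,0]*q[0]/-q[2]+K[0,2], -K[1,1]*q[1]/-q[2]+K[1,2]
E
python3 - <<'E'
from h import *
for n in ("scene","top"):
    p,d,K,T,c=grab(n); cv2.imwrite(f"pics/{n}0.png",p[:,:,::-1]); np.savez(f"{n}0.npz",p=p,d=d,K=K,T=T)
    print(n,K.round(1).tolist(),T.round(3).tolist(),[k for k in c], (d>0).mean())
print(monitor.sense())
E
```

```text
scene [[364.8, 0.0, 331.5], [0.0, 364.8, 198.2], [0.0, 0.0, 1.0]] [[0.704, -0.454, 0.546, 0.995], [0.71, 0.464, -0.53, -0.466], [-0.013, 0.76, 0.649, 0.699], [0.0, 0.0, 0.0, 1.0]] ['K', 'view'] 0.996140625
top [[469.7, 0.0, 317.8], [0.0, 469.7, 200.1], [0.0, 0.0, 1.0]] [[-0.019, 0.991, -0.129, 0.373], [-1.0, -0.019, 0.005, 0.01], [0.003, 0.129, 0.992, 1.445], [0.0, 0.0, 0.0, 1.0]] ['K', 'view'] 0.99576953125
{'clock': 0.1, 'qpos': array([-1.29849546,  0.41790792, -0.01029693,  1.61407085,  0.00470057,
        1.11070196, -0.05299513]), 'dq': array([-0.00177635, -0.00087742, -0.00087146, -0.00182101,  0.00051836,
       -0.00087466, -0.00044789]), 'tau': array([ 6.30055711e-04, -8.65832520e+01,  6.80085607e-01, -4.35644388e+01,
        1.92087778e-02,  4.82282572e-03,  3.27716964e-05]), 'tcp_pos': array([0.19284909, 0.5942209 , 0.25274495]), 'orientation': array([ 1.56253802e-01,  9.87716795e-01, -5.30753545e-04, -3.99668430e-05]), 'contact_force': array([-0.22081207, -0.48081672,  0.57950318]), 'wrist_torque': array([ 0.02703084, -0.00342008,  0.05241588]), 'finger_force': 0.0, 'opening': 0.08542175907294332}
```

View pics/scene0.png

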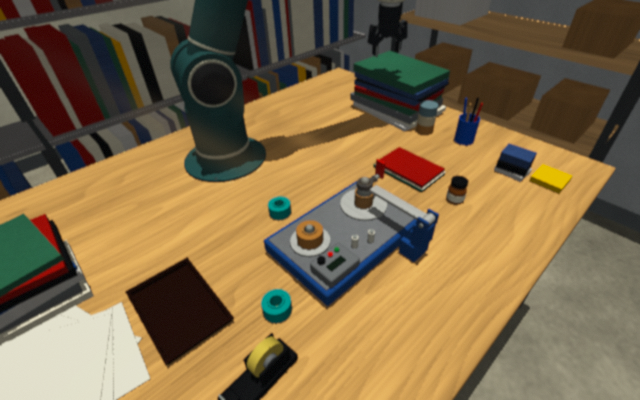

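View pics/top0.png

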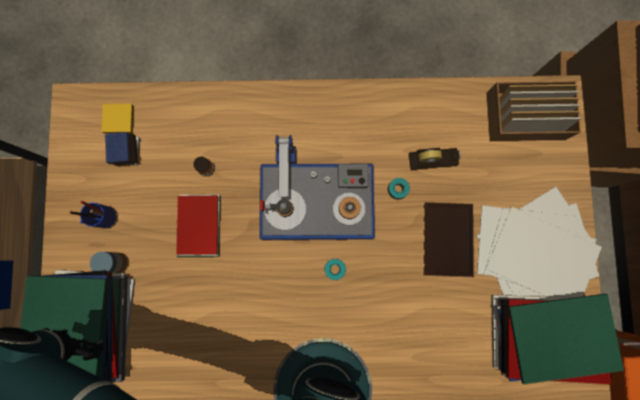

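The views show the brown roll on the winder's right turntable (top 349,207; scene 309,235), the dark tray (top 448,239; scene 180,308), the red tab (top 263,205; scene 379,171) and the books at left (top 198,225). There are three ring candidates in top: brown (349,207), turquoise (398,188) and turquoise (335,269). Only the brown one sits on the take-up spindle, so that is the roll. I'll measure it and confirm with a crop.

```bash
python3 - <<'E'
from h import *
def comps(m,n=4):
    k,l,s,c=cv2.connectedComponentsWithStats(m.astype(np.uint8)); o=np.argsort(-s[1:,4])[:n]+1
    return [(l==i) for i in o]
for n in ("top","scene"):
    z=np.load(n+"0.npz"); p,d,K,T=z["p"],z["d"],z["K"],z["T"]; P=cloud(d,K,T); hsv=cv2.cvtColor(p,cv2.COLOR_RGB2HSV)
    print("==",n)
    # deck by height
    reg=(abs(P[...,0]-.40)<.3)&(abs(P[...,1])<.3)
    x,y,zz=P[...,0],P[...,1],P[...,2]
    h=(zz>.040)&(zz<.062)&(abs(y)<.25)&(x>.25)&(x<.75)&((p[...,2].astype(int)-p[...,0])>-5)
    c=comps(h,1)[0]; q=P[c][:,:2].astype(np.float32)
    r=cv2.minAreaRect(q); print("deck",r,np.median(P[c][:,2]))
    # roll top
    g=(zz>.085)&(zz<.1)&(hsv[...,0]>5)&(hsv[...,0]<22)&(hsv[...,1]>90)&(y<.03)&(y>-.25)&(x>.25)&(x<.7)
    for c in comps(g,2):
        if c.sum()>20:
            (cc,rr)=cv2.minEnclosingCircle(P[c][:,:2].astype(np.float32)); print("roll",c.sum(),cc,rr,np.median(P[c][:,2]))
    # red tab
    g=((hsv[...,0]<8)|(hsv[...,0]>172))&(hsv[...,1]>140)&(hsv[...,2]>50)&(zz>.10)&(zz<.19)&(x>.25)&(x<.7)&(abs(y)<.3)
    for c in comps(g,2):
        if c.sum()>3: print("tab",c.sum(),P[c].mean(0),P[c].min(0),P[c].max(0))
    # ball/eye
    # tray
    g=(zz>-.01)&(zz<.03)&(p.max(2)<60)&(y<-.15)&(y>-.6)&(x>.15)&(x<.6)
    c=comps(g,1)[0]; r=cv2.minAreaRect(P[c][:,:2].astype(np.float32)); print("tray",r)
    for ht,nm in((.03,"rim?"),): pass
z=np.load("top0.npz");p=z["p"][130:280,240:480]
s=np.load("scene0.npz")["p"][150:310,230:450]
a=cv2.resize(p,(780,300),interpolation=cv2.INTER_CUBIC) if 0 else cv2.resize(p,(450,281),interpolation=cv2.INTER_CUBIC)
b=cv2.resize(s,(450,310),interpolation=cv2.INTER_CUBIC)
cv2.imwrite("pics/crop1.png",np.vstack([a,b])[:,:,::-1])
E
```

```text
== top
deck ((0.5510518550872803, 0.005803853273391724), (0.34125828742980957, 0.22523795068264008), 89.7143325805664) 0.04839057284478443
roll 300 (0.5261924862861633, -0.087407685816288) 0.031947068870067596 0.0923159655607576
tab 35 [0.52947252 0.1587971  0.15866339] [0.51739061 0.15597386 0.14075846] [0.54228011 0.1626823  0.16836379]
tray ((0.432249516248703, -0.3920763432979584), (0.1462833732366562, 0.21714888513088226), 86.98079681396484)
== scene
deck ((0.5819368958473206, -0.005137816071510315), (0.3281102776527405, 0.2935526669025421), 87.59480285644531) 0.05007079423690375
roll 398 (0.5274802446365356, -0.08686201274394989) 0.033301908522844315 0.09242737979534604
tab 125 [0.5334193  0.15777246 0.1460903 ] [0.51958759 0.15443051 0.12026162] [0.54600129 0.16556136 0.16585592]
tray ((0.4351019263267517, -0.39151716232299805), (0.14390036463737488, 0.22259707748889923), 87.15074920654297)
```

View pics/crop1.png

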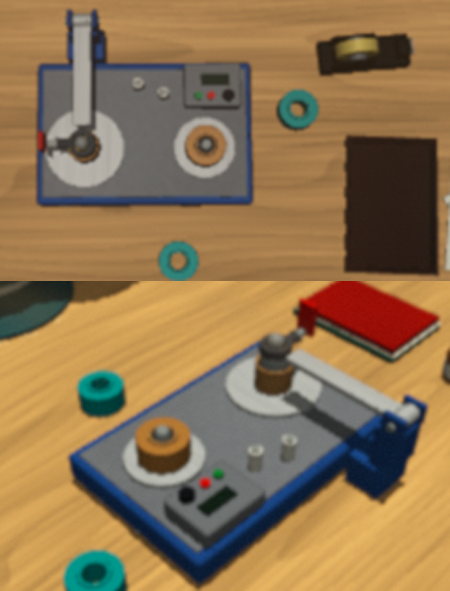

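The crop confirms it: the brown roll sits on the right-hand take-up spindle next to the counter box. The red tab is left of the ball, and both turquoise rings lie loose on the table. Roll axis is about (0.527,-0.087) and the winder yaw is about 0. I'm moving above the roll.

Request:
jog_arm([
  [8.5,[4,-5,0],8],
  [8.5,[33.4,-68.1,-3],18],
  [8.5,[33.4,-68.1,-3],18],
  [8.5,[33.4,-68.1,-3],18],
  [8.5,[33.4,-68.1,-3],18],
  [8.5,[33.4,-68.1,-3],18],
  [8.5,[33.4,-68.1,-3],18],
  [8.5,[33.4,-68.1,-3],18],
  [8.5,[33.4,-68.1,-3],18],
  [8.5,[33.4,-68.1,-3],18],
  [8.5,[33.4,-68.1,-3],18],
  [8.5,[33.4,-68.1,-3],18],
])

```text
clock: 1.3
tcp_pos: [0.4589, 0.0564, 0.2301]
orientation: [-0.0, 1.0, 0.0, 0.0]
contact_force: [1.6, 1.1, 0.7]
opening: 0.085
finger_force: 0.0
```

Request:
jog_arm([
  [8.5,[6.4,-13.6,-1],0],
  [8.5,[6.4,-13.6,-1],0],
  [8.5,[6.4,-13.6,-1],0],
  [8.5,[6.4,-13.6,-1],0],
  [8.5,[6.4,-13.6,-1],0],
  [8.5,[6.4,-13.6,-1],0],
])

```text
clock: 1.9
tcp_pos: [0.5222, -0.0766, 0.2198]
orientation: [-0.001, 1.0, 0.0, -0.0]
contact_force: [0.4, 0.7, 0.4]
opening: 0.085
finger_force: 0.0
```

```bash
python3 - <<'E'
from h import *
p,d,K,T,c=grab("wrist"); cv2.imwrite("pics/w1.png",p[:,:,::-1])
P=cloud(d,K,T);z=P[...,2];hsv=cv2.cvtColor(p,cv2.COLOR_RGB2HSV)
g=(z>.082)&(z<.1)&(hsv[...,0]>5)&(hsv[...,0]<22)&(hsv[...,1]>90)
q=P[g];print(g.sum(),cv2.minEnclosingCircle(q[:,:2].astype(np.float32)) if g.sum() else 0,np.median(z[g]))
# ray version
cn=max(cv2.findContours(g.astype(np.uint8),0,2)[0],key=cv2.contourArea)[:,0]
q=onplane(K,T,cn[:,0],cn[:,1],.092);print(cv2.minEnclosingCircle(q[:,:2].astype(np.float32)))
s=monitor.sense();print(s["tcp_pos"],s["orientation"],s["qpos"].round(2))
E
```

```text
3903 ((0.595874011516571, -0.11616574227809906), 0.2521909773349762) 0.09148605471672253
((0.5267620086669922, -0.08569592982530594), 0.032121941447257996)
[ 0.52229337 -0.07627304  0.219992  ] [-1.03461999e-03  9.99999430e-01  2.38686615e-04 -1.08552413e-04] [-0.26  0.3   0.42  1.9  -0.14  0.97  1.79]
```

View pics/w1.png

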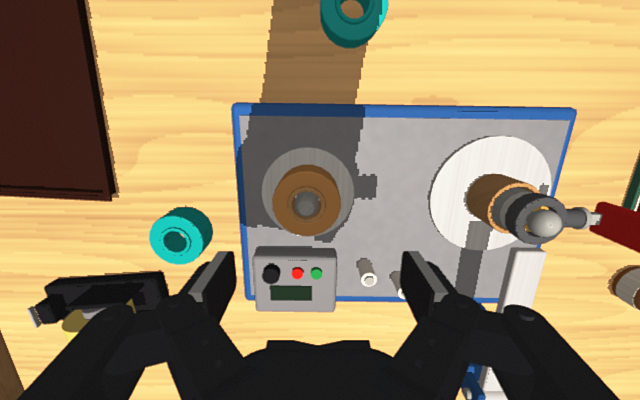

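The wrist view shows the roll at (305,203) between the open fingers, with the counter box (295,278) clear of them. The wrist ray gives (0.5268,-0.0857). I'll descend and grip.

Request:
jog_arm([
  [8.5,[0.5,-1.0,-3],0],
  [8.5,[0.5,-1.0,-7],0],
  [8.5,[0.5,-1.0,-11],0],
  [8.5,[0.5,-1.0,-13],0],
  [8.5,[0.5,-1.0,-13.5],0],
  [8.5,[0.5,-1.0,-13.5],0],
  [6.0,[0.5,-1.0,-13.5],0],
  [6.0,[0.5,-1.0,-13.5],0],
  [6.0,[0.5,-1.0,-13.5],0],
  [6.0,[0.5,-1.0,-13.5],0],
  [6.0,[0.5,-1.0,-13.5],0],
], squeeze=40)

```text
clock: 3.05
tcp_pos: [0.5284, -0.0873, 0.0869]
orientation: [-0.0, 1.0, 0.0, 0.001]
contact_force: [-5.0, 1.2, 15.3]
opening: 0.0636
finger_force: 40.4
```

Request:
jog_arm([
  [5.8,[0,0,0.5],0],
  [5.8,[0,0,1.2],0],
  [5.8,[0,0,1.5],0],
  [5.8,[0,0,1.5],0],
])

```text
clock: 3.45
tcp_pos: [0.5279, -0.0876, 0.1008]
orientation: [-0.0, 1.0, -0.0, 0.001]
contact_force: [0.3, 0.6, -0.9]
opening: 0.0629
finger_force: 43.8
```

Request:
jog_arm([
  [5.8,[0,0,3],0],
  [5.8,[0,0,7],0],
  [5.8,[0,0,7],0],
  [5.8,[-1,-3,7],0],
  [5.8,[-3,-8,7],0],
  [5.8,[-4.5,-13,7],0],
  [5.8,[-6,-18,7],0],
  [5.8,[-7.5,-23,7],0],
  [5.8,[-9,-28,6],0],
  [5.8,[-9.4,-30.4,4],0],
  [5.8,[-9.4,-30.4,2],0],
  [5.8,[-9.4,-30.4,2],0],
])

```text
clock: 4.65
tcp_pos: [0.4318, -0.3914, 0.1172]
orientation: [0.001, 1.0, 0.001, -0.002]
contact_force: [0.2, 1.1, 0.1]
opening: 0.0632
finger_force: 44.4
```

```bash
python3 - <<'E'
from h import *
p,d,K,T,c=grab("wrist"); cv2.imwrite("pics/w2.png",p[:,:,::-1])
s=monitor.sense();print(s["tcp_pos"],s["orientation"],s["contact_force"],s["opening"],s["finger_force"],s["qpos"].round(2))
P=cloud(d,K,T);hsv=cv2.cvtColor(p,cv2.COLOR_RGB2HSV)
g=(hsv[...,0]>5)&(hsv[...,0]<22)&(hsv[...,1]>90)&(np.linalg.norm(P[...,:2]-s["tcp_pos"][:2],axis=-1)<.035)&(P[...,2]>.06)
print(g.sum(),np.percentile(P[g][:,2],[2,10,50,90,98]))
g=(p.max(2)<60)&(abs(P[...,0]-.43)<.15)&(abs(P[...,1]+.39)<.12)&(P[...,2]<.03)
print(g.sum(),cv2.minAreaRect(P[g][:,:2].astype(np.float32)))
E
```

```text
[ 0.4328826  -0.39102127  0.11882115] [ 4.08810019e-05  9.99999081e-01  7.86442482e-04 -1.10314179e-03] [ 0.04763585 -1.0261361  -0.91397002] 0.06333080473140458 44.446419551968575 [ 0.34  0.54  0.45  1.84 -0.31  0.83  2.51]
14607 [0.09076953 0.10289045 0.12129704 0.12304524 0.16693466]
24879 ((0.44948461651802063, -0.365095317363739), (0.1991192102432251, 0.24961422383785248), 87.42972564697266)
```

View pics/w2.png

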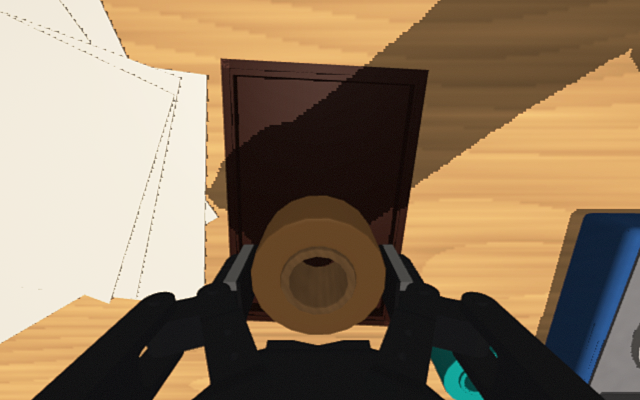

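The roll is level in the grip (318,270) and over the middle of the tray. I'll lower it gently.

Request:
jog_arm([
  [5.8,[0,0,-3],0],
  [5.8,[0,0,-6],0],
  [5.8,[0,0,-7.5],0],
  [5.8,[0,0,-7.8],0],
  [5.8,[0,0,-8.0],0],
  [5.8,[0,0,-8.0],0],
])

```text
clock: 5.3
tcp_pos: [0.4342, -0.3919, 0.0412]
orientation: [-0.0, 1.0, -0.0, 0.001]
contact_force: [-0.2, -0.1, -0.5]
opening: 0.0631
finger_force: 44.5
```

Request:
jog_arm([
  [5.8,[0,0,-0.2],0],
  [5.8,[0,0,-0.4],0],
  [5.8,[0,0,-0.4],0],
])

```text
clock: 5.6
tcp_pos: [0.4336, -0.3916, 0.0361]
orientation: [-0.0, 1.0, -0.0, 0.0]
contact_force: [-1.0, 0.2, -1.1]
opening: 0.063
finger_force: 44.5
```

Request:
jog_arm([
  [5.8,[0,0,-0.1],0],
  [5.8,[0,0,-0.2],0],
  [5.8,[0,0,-0.2],0],
])

```text
clock: 5.9
tcp_pos: [0.4336, -0.3917, 0.035]
orientation: [-0.0, 1.0, 0.0, 0.0]
contact_force: [-4.2, 5.3, 18.8]
opening: 0.0632
finger_force: 46.2
```

Touchdown. I'll release and rise.

Request:
jog_arm([
  [6.8,[0,0,0],0],
  [7.4,[0,0,0],0],
  [8.0,[0,0,0],0],
  [8.0,[0,0,0],0],
  [8.0,[0,0,2],0],
  [8.0,[0,0,5],0],
  [8.0,[0,0,9],0],
  [8.0,[0,0,14],0],
  [8.0,[0,0,19],0],
  [8.0,[0,0,22],0],
])

```text
clock: 6.9
tcp_pos: [0.4338, -0.3922, 0.2578]
orientation: [0.0, 1.0, -0.001, 0.001]
contact_force: [0.4, -0.4, -0.4]
opening: 0.0799
finger_force: 0.0
```

```bash
python3 - <<'E'
from h import *
p,d,K,T,c=grab("wrist"); 
s=monitor.sense();print(s["tcp_pos"],s["orientation"],s["opening"],s["clock"])
pt,dt,Kt,Tt,_=grab("top"); np.savez("top1.npz",p=pt,d=dt,K=Kt,T=Tt)
cv2.imwrite("pics/w3.png",np.hstack([cv2.resize(p,(480,300)),cv2.resize(pt[150:300,380:540],(320,300))])[:,:,::-1])
P=cloud(d,K,T);hsv=cv2.cvtColor(p,cv2.COLOR_RGB2HSV)
g=(hsv[...,0]>5)&(hsv[...,0]<22)&(hsv[...,1]>90)&(P[...,2]>.025)&(np.linalg.norm(P[...,:2]-[.434,-.392],axis=-1)<.05)
print(g.sum(),np.percentile(P[g][:,2],[5,50,95]),cv2.minEnclosingCircle(P[g&(P[...,2]>.036)][:,:2].astype(np.float32)))
# tab geometry: fine
for n in("top0","scene0"):
    z=np.load(n+".npz");pp,dd,KK,TT=z["p"],z["d"],z["K"],z["T"];Q=cloud(dd,KK,TT);h=cv2.cvtColor(pp,cv2.COLOR_RGB2HSV)
    g=((h[...,0]<8)|(h[...,0]>172))&(h[...,1]>140)&(h[...,2]>50)&(Q[...,2]>.10)&(Q[...,2]<.19)&(abs(Q[...,0]-.53)<.04)&(abs(Q[...,1]-.16)<.03)
    print(n,np.percentile(Q[g],[5,50,95],axis=0).round(4).tolist())
E
```

```text
[ 0.43470894 -0.39319398  0.26137443] [ 6.56895125e-05  9.99992400e-01 -2.17625753e-03  3.23422942e-03] 0.08046601029046745 6.95
2314 [0.03708694 0.03976855 0.31035093] ((0.4338023364543915, -0.392098605632782), 0.04991137608885765)
top0 [[0.5189, 0.1563, 0.1417], [0.529, 0.159, 0.1619], [0.54, 0.1626, 0.1679]]
scene0 [[0.5213, 0.1558, 0.1251], [0.5337, 0.1573, 0.1466], [0.5439, 0.1614, 0.164]]
```

View pics/w3.png

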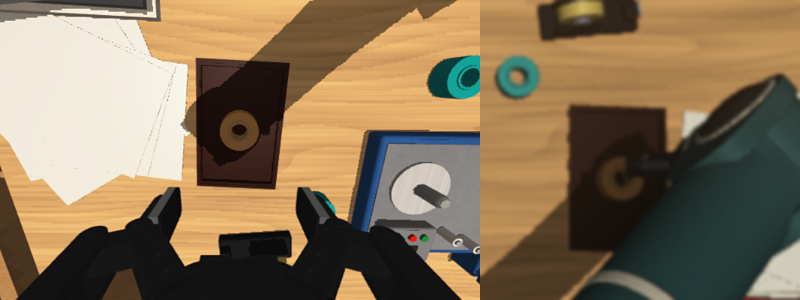

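The roll lies flat in the tray (wrist view 240,130), with its top at about z = 0.04. Next is the red tab near (0.531,0.159).

Request:
jog_arm([
  [6,[1,4,0],0],
  [4,[2,9,0],0],
  [2.8,[3,14,0],0],
  [2.8,[4,19,0],0],
  [2.8,[5,24,0],0],
  [2.8,[6,29,0],-1],
  [2.8,[7,34,0],-1],
  [2.8,[8,39,0],-1],
  [2.8,[9,44,0],-1],
  [2.8,[9,49,0],-1],
  [2.8,[9,53,0],-1],
  [2.8,[9,55,0],-1],
])

```text
clock: 8.2
tcp_pos: [0.5226, 0.1632, 0.2532]
orientation: [0.006, 1.0, 0.0, -0.001]
contact_force: [-0.3, -0.3, 0.4]
opening: 0.0282
finger_force: 0.0
```

Request:
jog_arm([
  [2.8,[0,0,-1],0],
  [2.8,[0,0,-2],0],
  [2.8,[0,0,-2],0],
])

```text
clock: 8.5
tcp_pos: [0.5229, 0.157, 0.2322]
orientation: [0.009, 1.0, -0.001, -0.001]
contact_force: [0.2, 0.5, -0.4]
opening: 0.0281
finger_force: 0.0
```

```bash
cat > tab.py <<'E'
from h import *
import sys
p,d,K,T,c=grab("wrist"); s=monitor.sense();print(s["tcp_pos"],s["orientation"],s["opening"],s["clock"],s["contact_force"])
cv2.imwrite(sys.argv[1],p[:,:,::-1])
P=cloud(d,K,T);h=cv2.cvtColor(p,cv2.COLOR_RGB2HSV)
g=((h[...,0]<8)|(h[...,0]>172))&(h[...,1]>140)&(h[...,2]>40)&(P[...,2]>.10)&(np.linalg.norm(P[...,:2]-s["tcp_pos"][:2],axis=-1)<.08)
n,l,st,ce=cv2.connectedComponentsWithStats(g.astype(np.uint8)); g=l==1+st[1:,4].argmax()
z=P[g][:,2]; print(g.sum(),np.percentile(P[g],[2,50,98],axis=0).round(4).tolist())
t=g&(P[...,2]>np.percentile(z,98)-.004); print("top face",cv2.minAreaRect(P[t][:,:2].astype(np.float32)))
E
python3 tab.py pics/w4.png
```

```text
[0.52326834 0.15697674 0.23306142] [ 9.40966483e-03  9.99955247e-01 -5.89292968e-04 -7.84261816e-04] 0.027822281690809587 8.55 [-0.24995062 -0.38748832  0.91368986]
488 [[0.517, 0.1589, 0.119], [0.5234, 0.1622, 0.1624], [0.542, 0.1656, 0.1643]]
top face ((0.49529996514320374, 0.1626281589269638), (0.006674988195300102, 0.09608716517686844), 89.43717193603516)
```

View pics/w4.png

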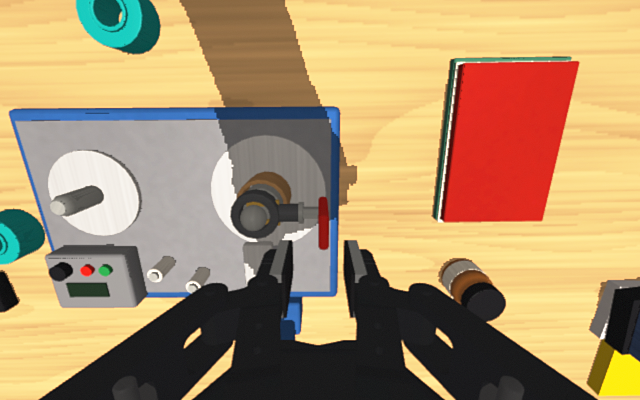

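The tab is at (323,222) with its top at z 0.164 and y about 0.162. The ball and eye are at (254,213). I'll descend around the tab and pinch.

Request:
jog_arm([
  [2.8,[0.8,0.45,0],0],
  [2.8,[0.8,0.45,-2],0],
  [2.8,[0.8,0.45,-4],0],
  [2.8,[0.8,0.45,-6],0],
  [2.8,[0.8,0.45,-7.5],0],
  [2.8,[0.8,0.45,-8],0],
  [2.8,[0.8,0.45,-8],0],
], squeeze=70)

```text
clock: 9.25
tcp_pos: [0.5319, 0.1627, 0.1539]
orientation: [0.009, 1.0, -0.0, -0.0]
contact_force: [1.4, -0.0, 0.2]
opening: 0.0279
finger_force: 0.0
```

Request:
jog_arm([
  [0.4,[0,0,0],0],
  [0.4,[0,0,0],0],
  [0.4,[0,0,0],0],
  [0.4,[0,0,0],0],
])

```text
clock: 9.65
tcp_pos: [0.5321, 0.1628, 0.1548]
orientation: [0.009, 1.0, 0.0, 0.001]
contact_force: [1.1, -3.8, 7.3]
opening: 0.0071
finger_force: 70.4
```

Request:
jog_arm([
  [0.4,[0,0.5,0],0],
  [0.4,[0,1.0,0],0],
  [0.4,[0,1.4,0],0],
  [0.4,[0,1.5,0],0],
  [0.4,[0,1.5,0],0],
])

```text
clock: 10.15
tcp_pos: [0.5323, 0.1775, 0.1548]
orientation: [0.009, 1.0, -0.0, 0.001]
contact_force: [2.1, -6.9, 7.0]
opening: 0.0067
finger_force: 70.5
```

Request:
jog_arm([
  [0.4,[0,0.2,0],0],
  [0.4,[0,0.3,0],0],
  [0.4,[0,0.3,0],0],
])

```text
clock: 10.45
tcp_pos: [0.5324, 0.1792, 0.1547]
orientation: [0.009, 1.0, -0.001, 0.001]
contact_force: [1.8, -12.4, 8.5]
opening: 0.0073
finger_force: 70.8
```

At the stop: the force jumped past the 7 N spring. Now a first lift along the arc.

Request:
jog_arm([
  [0.4,[0.2,0,0.95],0],
  [0.4,[0.4,0,1.9],0],
  [0.4,[0.4,0,1.9],0],
])

```text
clock: 10.75
tcp_pos: [0.5356, 0.1791, 0.1735]
orientation: [0.009, 1.0, -0.001, -0.0]
contact_force: [2.8, -10.9, -5.6]
opening: 0.0071
finger_force: 68.4
```

Free: the downward load is about the 3 N the arm needs, and the latch is still out. Continuing the arc.

Request:
jog_arm([
  [0.4,[0.25,0,0.9],0],
  [0.4,[0.6,0,1.8],0],
  [0.4,[0.95,0,2.7],0],
  [0.4,[1.35,0,3.6],0],
  [0.4,[1.8,0,4.45],0],
  [0.4,[2.3,0,5.3],0],
  [0.4,[2.8,0,6.1],0],
  [0.4,[3.4,-0.1,6.85],0],
  [0.4,[4.0,-0.1,7.6],0],
  [0.4,[4.6,-0.1,8.3],0],
  [0.4,[5.3,-0.1,9.0],0],
  [0.4,[6.0,-0.1,9.65],0],
])

```text
clock: 11.95
tcp_pos: [0.5946, 0.1783, 0.2692]
orientation: [0.009, 1.0, -0.001, -0.002]
contact_force: [-5.8, -9.9, -1.7]
opening: 0.0071
finger_force: 68.4
```

Request:
jog_arm([
  [0.4,[0,0,0],0],
  [0.4,[0,0,0],0],
  [0.4,[0,0,0],0],
])

```text
clock: 12.25
tcp_pos: [0.5951, 0.1783, 0.2695]
orientation: [0.009, 1.0, -0.001, -0.001]
contact_force: [-5.1, -9.4, 4.7]
opening: 0.007
finger_force: 69.0
```

```bash
python3 - <<'E'
from h import *
a=[]
for n in("scene","top","wrist"):
    p,d,K,T,c=grab(n)
    a.append(cv2.resize(p[120:300,240:480] if n!="wrist" else p,(400,300),interpolation=cv2.INTER_CUBIC))
a.append(np.zeros_like(a[0]))
a[3][:]=cv2.resize(grab("scene")[0],(400,300))
cv2.imwrite("pics/e.png",np.vstack([np.hstack(a[:2]),np.hstack(a[2:])])[:,:,::-1])
s=monitor.sense();print(s["tcp_pos"],s["contact_force"],s["opening"],s["finger_force"],s["clock"])
E
```

```text
[0.59503906 0.17834591 0.26954132] [ -5.89130494 -10.02215427   3.7078296 ] 0.0067638165395200725 69.04426217079163 12.45
```

View pics/e.png

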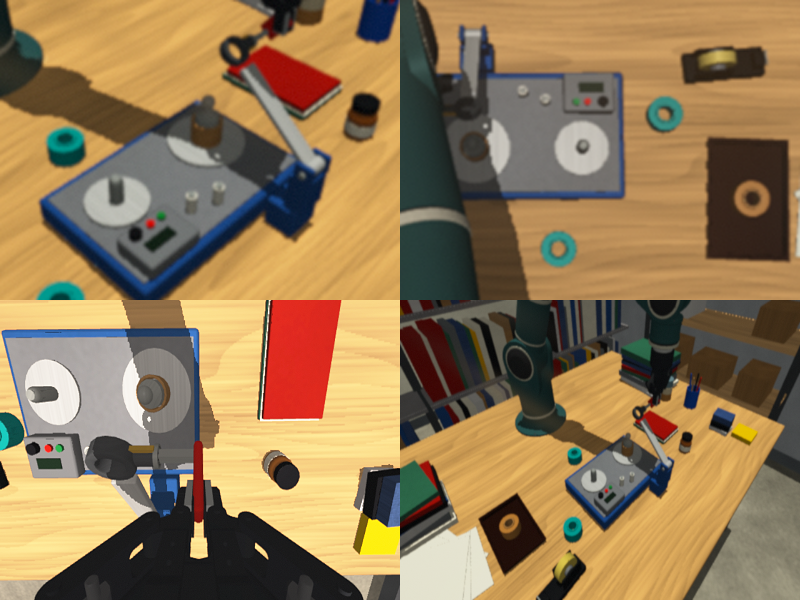

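The arm is up (eye at 238,48 in the scene crop) about 12 cm above the ball. The core is still on its spindle, the roll is in the tray and nothing else has moved. The hold is steady, so I'm handing in.

```bash
python3 -c "
from plant import manip; print(manip.job_done())"
```

```text
the job is handed in; nothing more can be done
None
```

I handed the job in at 12.5 s of the 64 s allowed: the roll lies flat in the tray, the latch was pulled to its stop before lifting, and the gripper is holding the support arm steady with its eye about 12 cm above the ball (worked out from the tool's rise), with the core still on its spindle and nothing else disturbed.

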